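# Set the router cutter height with the lift crank

## Robot

A 6-joint arm with a two-finger parallel gripper is mounted at the origin on the work surface. World frame = base frame: x ahead of the robot, y to its left, z up, the work surface at z = 0. Lengths are in m, angles in rad, forces in N, time in s.
With the tool pointing down it reaches from about 0.375 to 0.9 m from the base axis. Payload 3.1 kg.
Tool frame: the origin (TCP) lies between the finger pads; the fingertips stand 17 mm ahead of it and the grasp point (between the pads) lies 2 mm behind it; z points along the fingers, y is the line along which they close (so a half turn about z gives the same grasp; the last joint's range is limited). The gripper opens to 85 mm and grips with 20 to 120 N. Pads are 22 mm wide; open, the fingers measure 114 mm over their backs; the gripper's body (76 mm by 85 mm) begins 54 mm behind the grasp point. The pads swing forward as they close: fully open they stand 13 mm farther back than shut.
Start: joints at [1.008, 0.527, 1.433, -0, 1.181, -0.178], TCP at [0.235, 0.579, 0.248] pointing down, gripper open.
Joint ranges: [-3.08, 3.08], [-0.75, 2.2], [0.22, 2.44], [-1.43, 4.57], [0, 2.65], [-2.85, 2.85]. Speed limits (rad/s): [2.79, 2.79, 3.14, 3.14, 3.14, 3.14].

## Interface

Orientations are given as a unit quaternion [x, y, z, w].
In Python, from station import sense, vision, order gives the robot as it stands.
- The arm moves only by the shell command python3 -m crank 'ROWS' [OPENING] [FORCE]. ROWS is JSON, a list of rows, each an object with "dp": the shift along the world's x, y, z in units of 30 mm (1.0 is 30 mm), a list of three; "angular": the turn, a rotation vector about the world's x, y, z in degrees, a list of three. In form: [{"dp": [dx, dy, dz], "angular": [ax, ay, az]}, ...]. A call has 1 to 20 rows; each row shifts and turns the commanded pose from where the row before left it; what a row does not reach is not made up. A row lasts 1/10 s, in which the tool goes at most 50 mm and 8.59 degrees, less where a joint would pass 70% of its speed; a pose out of reach is approached as far as the arm can. A call is refused whole if a number of a shift passes 1 or a number of a turn 8.59, either way. A call with a gripper value outside its range is refused whole. OPENING is the closure, from 0 (fully open) to 1 (shut), set as the call begins (- or left out, the last holds). The fingers move at their own pace and stop on an object; FORCE is the grip in N (left out, the last holds). Time passes only in rows, so rows that do not move let the fingers close. It gives the time, the measured TCP pose, the force, the opening and the grip force at its end, in the units of the state.
- sense(): the state, without advancing time (a new reading comes with each control period).
- vision.snapshot(name): name is "scene" or "top" or "wrist"; returns a dict with "image" (420x560x3 uint8, blue, green, red), "range_z" (420x560 float32, m along the optical axis (not along the pixel's ray), 0 where there is no reading), "mtx" (3x3 intrinsics, pixels), "dist" ([k1, k2, p1, p2, k3] as OpenCV has them; the pictures are not rectified), "pose" (4x4, takes a point from camera to world coordinates); the wrist camera has in their place "mount" (4x4, takes a point from camera to tool coordinates, whose origin is the TCP and whose axes are the flange's). Camera axes: x right, y down, z forward; pixel columns grow to the right and rows downward; lengths in m; the calibration is good to about 2 mm. A picture is of the moment at which its call begins: read the wrist's pose just before it.
- order.sign_off(): hands the job in; it is judged then, once.
The state is a dict: "t": time; "q": joint angles; "qd": joint speeds; "tau": joint torques, N m; "tcp_pos": TCP position; "tool_rot": TCP orientation; "force": force on the tool from outside, world axes, zero at the start; "ft_torque": the same for the moment, N m; "finger_gap": opening from 0.0 (shut) to 1.0 (fully open); "gripper_force": force on a finger pad.
Only numpy, scipy, OpenCV 4.12 (cv2) and the standard library are available. Lean on these libraries where they do the work, as an engineer would, in place of code of your own. Each camera call takes 0.05 s, during which the arm holds its last target. There are 200 camera calls.

## Task

Take the loose crank from the round cork mat, feel it onto the square shaft of the router lift without forcing it, and push it gently down until it sits fully home. Wind the crank to bring the tip of the cutter level with the top of the brass height block, then lift the crank off and stand it upright in the middle of the cork mat again and let go. Turn the shaft only with the crank, keep the gripper off the lift and cutter, and leave the brass block and the other things on the bench where they are.

Things in the scene. Friction and masses are not known exactly. Their poses are not given: they have to be found in the camera images.
- crank: loose crank, about 0.32 kg (0.25 to 0.42), standing upright with its socket down. Origin: centre of its underside; z up; x points along the arm to the knob. From below: dark steel hub 38 x 38 mm, 27 mm high, with a square socket 17 mm wide and 24 mm deep open at the underside, sides parallel to x and y; flat steel arm at height 27 to 37 mm, 22 mm wide, from x = -28 to x = 80 mm; red grip block on the hub's axis; black knob
- crank_foot (a point): centre of the crank's underside (mouth of its socket), same axes as the crank
- crank_grip (a point): centre of the crank's red grip block, 57 mm above the crank's underside on the socket's axis. The block is 30 mm long along the crank's x, 24 mm wide along y (two flat sides to pinch), 40 mm high (37 to 77 mm above the underside)
- crank_knob (a point): centre of the crank's black knob: an upright round cylinder of 25 mm diameter, 44 mm high (43 to 87 mm above the crank's underside), that spins freely on its pin, 70 mm from the socket's axis along the crank's x
- lift: router lift: aluminium plate 230 (x) x 300 (y) x 12 mm fixed on the bench, origin at the centre of its underside. It carries the square shaft, 85 mm from its centre along its -y, and the cutter at x = 20, y = 60 mm.
- shaft_seat (a point): on the upright axis of the lift's brass square shaft, at the top of the round dark shoulder (40 mm diameter) on which a fitted crank sits, unpressed, 26 mm above the bench. Above it the shaft is 15.5 mm square for 15 mm (last 2.5 mm tapered to 14.5), then a round cone nose 6 mm high, 14.5 to 7 mm wide, centres the socket. This point does not turn: the angle of the square is not measured (any angle, visible from above)
- shaft_top (a point): top of the unpressed shaft's nose, 21 mm above shaft_seat. Shaft and shoulder are sprung: they hold about 2.5 N (a fitted crank may sag 4 mm), then give 10 mm to a hard stop at about 6.5 N, and spring into the socket once the squares agree within a few degrees. Turning takes 0.1 N m (1.5 N at the knob); it stays where left. One turn clockwise seen from above raises the cutter 20 mm
- cutter: the upright router cutter, origin on its axis 24 mm below its tip; axes as the lift plate's
- cutter_tip (a point): centre of the top of the upright router cutter, 17 mm diameter, sticking up through the plate beside the brass block; it moves only up and down and starts 7 to 14 mm below the top of the block
- block_top (a point): centre of the top face of the brass height block, 25 x 40 x 24 mm high, standing loose on the lift plate beside the cutter
- mat_top (a point): centre of the top of the fixed round cork mat, 120 mm diameter, 4 mm thick, on which the crank starts and must finally stand
- spanner: steel collet spanner 150 mm long lying on the lift plate; leave alone
- mallet: wooden mallet, head 90 x 140 x 85 mm, handle 30 cm, lying left of the lift; leave alone
- glue: white glue bottle, 64 mm diameter, 170 mm high; leave alone
- tape: yellow tape measure 70 x 35 x 65 mm; leave alone
- offcut: beech offcut 90 x 150 x 27 mm with two dowels, 47 mm high over them; leave alone
- chisel: hand tool 220 mm long with wooden handle, lying beside the cork mat; leave alone
- pushblock: orange push block 200 x 75 mm with black handle, 87 mm high; leave alone
- block: the brass height block itself, origin at the centre of its underside; leave alone
There are look-alikes about, which are no part of the job. Of the things that look like the crank, the larger one is meant. Of the things that look like the part that bears mat_top, the larger one is meant.

How it is judged:
By the outcome, as a careful person would: the job done as asked, in the order asked, and still so for the second after the job is handed in, with the robot touching nothing.
It also fails if it takes over 72 s, if anything falls off the work surface, if the arm or the gripper's body presses on something with over 40 N, if the wrist force passes 120 N, or if a joint passes its speed limit or range.

## Working session

There is one attempt and no reset: what is moved stays moved. The work goes in short steps, Python scripts to look and compute and a shell command to move; the robot and the scene stay as the last step left them, time stands still between calls to the robot, and variables do not carry over. Pictures are saved under pics/ and viewed, at most 10 in all, crops included, and the job is handed in when it is done.

```bash
ls; mkdir -p pics
cat > h.py <<'E'
import numpy as np,cv2,json
from station import sense,vision,order
from scipy.spatial.transform import Rotation as R
def snap(n):
    s=sense(); d=vision.snapshot(n)
    if n=="wrist":
        T=np.eye(4);T[:3,:3]=R.from_quat(s["tool_rot"]).as_matrix();T[:3,3]=s["tcp_pos"]
        d["pose"]=T@np.array(d["mount"])
    d["pose"]=np.array(d["pose"]);d["mtx"]=np.array(d["mtx"]);d["dist"]=np.array(d["dist"],float)
    return d
def ray(d,px):
    p=cv2.undistortPoints(np.array(px,float).reshape(-1,1,2),d["mtx"],d["dist"]).reshape(-1,2)
    v=np.c_[p,np.ones(len(p))]@d["pose"][:3,:3].T
    return d["pose"][:3,3],v
def onz(d,px,z):
    o,v=ray(d,px); return o+v*((z-o[2])/v[:,2])[:,None]
def depth(d,px):
    px=np.array(px,int).reshape(-1,2);o,v=ray(d,px)
    return o+v*d["range_z"][px[:,1],px[:,0]][:,None]
def proj(d,P):
    T=np.linalg.inv(d["pose"]);return cv2.projectPoints(np.array(P,float).reshape(-1,3),cv2.Rodrigues(T[:3,:3])[0],T[:3,3],d["mtx"],d["dist"])[0].reshape(-1,2)
E
python3 - <<'E'
from h import *
import pickle
for n in("top","scene"):
    d=snap(n);pickle.dump(d,open(n+".pkl","wb"));cv2.imwrite(f"pics/{n}0.png",d["image"])
    print(n,d["pose"].round(3).tolist(),d["mtx"].tolist(),d["dist"])
print(sense())
E
```

```text
pics
top [[0.022, -0.996, 0.085, 0.384], [-1.0, -0.022, 0.001, 0.02], [0.001, -0.085, -0.996, 1.559], [0.0, 0.0, 0.0, 1.0]] [[499.284713415742, 0.0, 283.30402078959344], [0.0, 499.284713415742, 201.34513743417045], [0.0, 0.0, 1.0]] [-0.14153248  0.          0.          0.          0.        ]
scene [[-0.291, 0.748, -0.596, 1.157], [0.957, 0.222, -0.189, 0.226], [-0.009, -0.625, -0.781, 0.921], [0.0, 0.0, 0.0, 1.0]] [[380.959788835019, 0.0, 279.08811282511226], [0.0, 380.959788835019, 207.88383108261553], [0.0, 0.0, 1.0]] [0.00700917 0.         0.         0.         0.        ]
{'t': 0.1, 'q': array([ 1.00747473e+00,  5.28402422e-01,  1.43380332e+00, -5.08540978e-06,
        1.18138161e+00, -1.78490685e-01]), 'qd': array([-0.00108978, -0.004242  , -0.00284289,  0.00030289, -0.00039293,
       -0.00033353]), 'tau': array([ 5.91589869e-04, -4.43300235e+01, -1.78585589e+01, -2.03331042e-04,
        3.86770524e-03,  1.91816952e-05]), 'tcp_pos': array([0.23425798, 0.57876776, 0.24740421]), 'tool_rot': array([ 1.91229285e-01,  9.81544887e-01, -9.30378478e-04, -3.59306827e-04]), 'force': array([-0.02953423, -0.15363998,  0.49466842]), 'ft_torque': array([-0.02413722,  0.0218857 ,  0.01432697]), 'gripper_force': 0.0, 'finger_gap': 1.001999527317342}
```

View pics/top0.png

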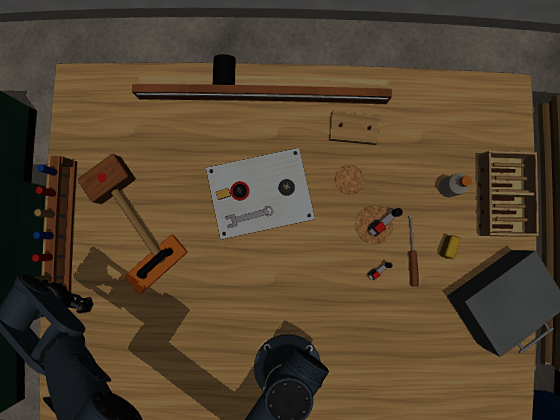

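View pics/scene0.png

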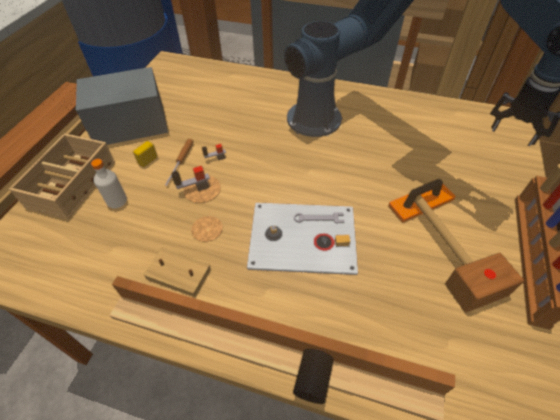

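The top view shows the big mat at about (376,224). The crank's red grip is at (378,228) and its knob at (396,212). The shaft is at (286,187), the cutter at (240,190) and the brass block at (222,194). In the scene view the red grip is at (199,175), the shaft at (273,232) and the cutter at (323,241).

Run:
```python
from h import *
import pickle
t=pickle.load(open("top.pkl","rb"));s=pickle.load(open("scene.pkl","rb"))
def red(d,x0,x1,y0,y1):
    h=cv2.cvtColor(d["image"],cv2.COLOR_BGR2HSV);m=((h[...,0]<8)|(h[...,0]>172))&(h[...,1]>150)&(h[...,2]>60)
    k=np.zeros_like(m);k[y0:y1,x0:x1]=1;m&=k;ys,xs=np.nonzero(m);print(m.sum(),xs.mean(),ys.mean());return [xs.mean(),ys.mean()]
def tri(a,b):
    o1,v1=ray(t,[a]);o2,v2=ray(s,[b]);v1=v1[0];v2=v2[0]
    k=np.linalg.lstsq(np.c_[v1,-v2],o2-o1,rcond=None)[0];p=o1+k[0]*v1;q=o2+k[1]*v2
    return (p+q)/2,np.linalg.norm(p-q)
a=red(t,365,392,215,242);b=red(s,188,210,163,192)
print("grip",tri(a,b))
print("depth grip",depth(t,[a]),depth(t,[[397,212]]))
print("shaft",tri([286,187],[273,232]),onz(t,[[286,187]],.047),depth(t,[[286,187]]))
print("cutter",tri([240,190],[323,241]),depth(t,[[240,190]]))
print("block",depth(t,[[222,194]]))
c=onz(t,[[207,166],[298,149],[315,214],[223,239]],.012);print("plate",c.round(3).tolist(),c.mean(0))
# mat by colour fit
lab=cv2.cvtColor(t["image"],cv2.COLOR_BGR2LAB)
print(onz(t,[[355,224],[399,224],[376,205],[376,244]],.004).round(3).tolist())
cv2.imwrite("pics/topc.png",cv2.resize(t["image"][140:260,200:420],None,fx=3.6,fy=3.6,interpolation=cv2.INTER_CUBIC))
```

```text
75 379.8933333333333 227.04
83 198.57831325301206 171.97590361445782
grip (array([ 0.43866563, -0.26724522,  0.06523538]), np.float64(0.006966429894004624))
depth grip [[ 0.43946811 -0.26452173  0.08225698]] [[ 0.48478387 -0.31692253  0.08931444]]
shaft (array([0.5594426 , 0.01559857, 0.01961705]), np.float64(0.002946933890592681)) [[0.55673049 0.01428568 0.047     ]] [[0.55690152 0.0142802  0.04550486]]
cutter (array([0.54716856, 0.1593965 , 0.01711879]), np.float64(0.005072516976330677)) [[0.54652074 0.15595121 0.02781242]]
block [[0.53242984 0.21066285 0.03277276]]
plate [[0.622, 0.264, 0.012], [0.682, -0.021, 0.012], [0.478, -0.078, 0.012], [0.395, 0.206, 0.012]] [0.54411802 0.09267403 0.012     ]
[[0.45, -0.204, 0.004], [0.453, -0.343, 0.004], [0.511, -0.27, 0.004], [0.389, -0.271, 0.004]]
```

View pics/topc.png

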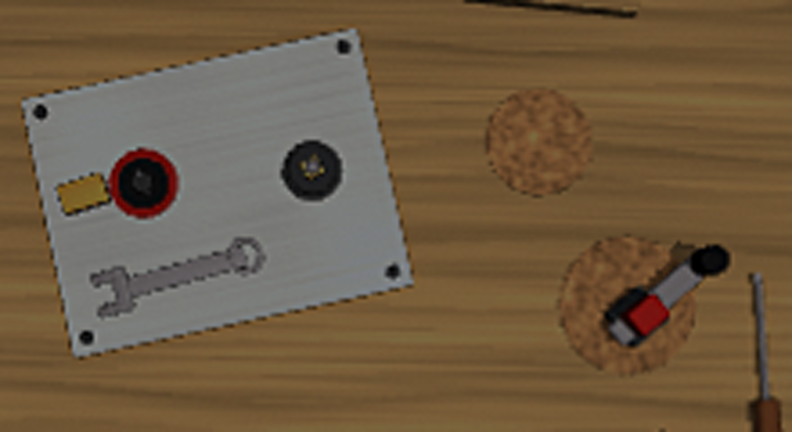

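The crop shows the square shaft's nose at about (313,168), the mat centre near (628,305), and the crank's grip at (648,314) with its arm pointing to the knob at (711,260). I'll go above the crank.

```bash
python3 -m crank '[{"dp":[0.7,-1,0],"angular":[0,0,-1.35]},{"dp":[0.7,-1,0],"angular":[0,0,-1.35]},{"dp":[0.7,-1,0],"angular":[0,0,-1.35]},{"dp":[0.7,-1,0],"angular":[0,0,-1.35]},{"dp":[0.7,-1,0],"angular":[0,0,-1.35]},{"dp":[0.7,-1,0],"angular":[0,0,-1.35]},{"dp":[0.7,-1,0],"angular":[0,0,-1.35]},{"dp":[0.7,-1,0],"angular":[0,0,-1.35]},{"dp":[0.7,-1,0],"angular":[0,0,-1.35]},{"dp":[0.7,-1,0],"angular":[0,0,-1.35]},{"dp":[0.7,-1,0],"angular":[0,0,-1.35]},{"dp":[0.7,-1,0],"angular":[0,0,-1.35]},{"dp":[0,-1,0],"angular":[0,0,-1.35]},{"dp":[0,-1,0],"angular":[0,0,-1.35]},{"dp":[0,-1,0],"angular":[0,0,-1.35]},{"dp":[0,-1,0],"angular":[0,0,-1.35]},{"dp":[0,-1,0],"angular":[0,0,-1.35]},{"dp":[0,-1,0],"angular":[0,0,-1.35]},{"dp":[0,-1,0],"angular":[0,0,-1.35]},{"dp":[0,-1,0],"angular":[0,0,-1.35]}]' 0
```

```text
t: 2.1
tcp_pos: [0.4862, -0.0218, 0.248]
tool_rot: [0.416, 0.91, -0.0, -0.0]
force: [0.1, 0.5, -0.3]
finger_gap: 0.999
gripper_force: 0.0
```

```bash
python3 -m crank '[{"dp":[-0.2,-1,0],"angular":[0,0,0]},{"dp":[-0.2,-1,0],"angular":[0,0,0]},{"dp":[-0.2,-1,0],"angular":[0,0,0]},{"dp":[-0.2,-1,0],"angular":[0,0,0]},{"dp":[-0.2,-1,0],"angular":[0,0,0]},{"dp":[-0.2,-1,0],"angular":[0,0,0]},{"dp":[-0.2,-1,0],"angular":[0,0,0]},{"dp":[-0.1,-1,0],"angular":[0,0,0]},{"dp":[0,0,0],"angular":[0,0,0]},{"dp":[0,0,0],"angular":[0,0,0]}]'
python3 - <<'E'
from h import *
import pickle
d=snap("wrist");pickle.dump(d,open("w1.pkl","wb"));cv2.imwrite("pics/w1.png",d["image"]);print(np.array(d["mount"]).round(3).tolist(),d["mtx"].tolist(),d["dist"])
E
```

```text
t: 3.1
tcp_pos: [0.4411, -0.2608, 0.2479]
tool_rot: [0.416, 0.909, 0.0, -0.001]
force: [0.4, -0.7, -0.1]
finger_gap: 1.0
gripper_force: 0.0
[[-0.001, -0.961, -0.278, 0.071], [1.0, -0.001, -0.0, -0.001], [0.0, -0.278, 0.961, -0.125], [0.0, 0.0, 0.0, 1.0]] [[343.8625932297174, 0.0, 280.51881595713405], [0.0, 343.8625932297174, 205.06757539206285], [0.0, 0.0, 1.0]] [-0.06869811  0.          0.          0.          0.        ]
```

View pics/w1.png

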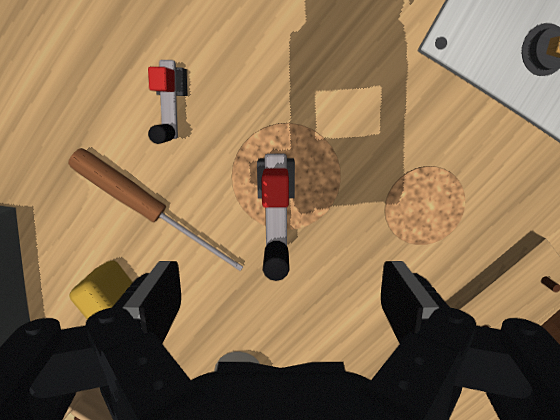

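The wrist view shows the big mat at about (287,175), with the crank's grip top at (276,181) and its knob at (276,260) nearly in line with the tool. The chisel is clear of the fingers.

Run:
```python
from h import *
import pickle
d=pickle.load(open("w1.pkl","rb"))
h=cv2.cvtColor(d["image"],cv2.COLOR_BGR2HSV);z=np.zeros(h.shape[:2],bool);z[150:225,240:310]=1
ys,xs=np.nonzero(((h[...,0]<8)|(h[...,0]>172))&(h[...,1]>140)&z)
P=depth(d,np.c_[xs,ys]);k=P[:,2]>np.percentile(P[:,2],90)-.006
T=P[k];print("griptop",k.sum(),T.mean(0),T[:,2].min(),T[:,2].max())
r=cv2.minAreaRect((T[:,:2]*1000).astype(np.float32));print(r)
z[:]=0;z[235:285,255:300]=1
ys,xs=np.nonzero((h[...,2]<60)&z);Q=depth(d,np.c_[xs,ys]);kk=Q[:,2]>np.percentile(Q[:,2],80)-.005;Q=Q[kk]
c=cv2.minEnclosingCircle((Q[:,:2]*1000).astype(np.float32));print("knob",c,Q[:,2].mean())
g=np.array(r[0]);v=np.array(c[0])-g;print("yaw",np.degrees(np.arctan2(v[1],v[0])),np.hypot(*v))
# independent height: knob/grip top by rays from two views
m=onz(d,[[232,177],[340,177],[287,123],[287,229]],.004);print("mat",m.round(4).tolist(),depth(d,[[320,190]]))
t=pickle.load(open("top.pkl","rb"));o1,v1=ray(t,[[379.9,227.0]]);o2,v2=ray(d,[proj(d,[T.mean(0)])[0]])
kk=np.linalg.lstsq(np.c_[v1[0],-v2[0]],o2-o1,rcond=None)[0];print("tri top/wrist",o1+kk[0]*v1[0],o2+kk[1]*v2[0])
x=R.from_quat(sense()["tool_rot"]).as_matrix();print("y ang",np.degrees(np.arctan2(x[1,1],x[0,1])))
```

```text
griptop 857 [ 0.43668446 -0.26459556  0.08115126] 0.07642539377568269 0.373313817877188
((417.80810546875, -244.0121307373047), (23.60613250732422, 85.80980682373047), 42.2932243347168)
knob ((442.197021484375, -267.4081726074219), 76.7545394897461) 0.09117715416599351
yaw -43.809681619496935 33.796360744989784
mat [[0.4025, -0.2987, 0.004], [0.4919, -0.2214, 0.004], [0.4101, -0.2159, 0.004], [0.4877, -0.3048, 0.004]] [[ 0.48497765 -0.24643191  0.0049972 ]]
tri top/wrist [ 0.44053738 -0.27246839  0.05529014] [ 0.4405444  -0.26973437  0.05475883]
y ang 40.930622792661225
```

Run:
```python
from h import *
import pickle
d=pickle.load(open("w1.pkl","rb"))
h=cv2.cvtColor(d["image"],cv2.COLOR_BGR2HSV)
def pts(m,a,b,c,e,zl,zh):
    z=np.zeros(m.shape,bool);z[c:e,a:b]=1;ys,xs=np.nonzero(m&z);P=depth(d,np.c_[xs,ys]);k=(P[:,2]>zl)&(P[:,2]<zh);return P[k]
T=pts(((h[...,0]<8)|(h[...,0]>172))&(h[...,1]>140),240,310,150,225,.078,.085)
r=cv2.minAreaRect((T[:,:2]*1000).astype(np.float32));print(r,np.median(T[:,2]))
Q=pts(h[...,2]<60,250,300,230,290,.087,.096)
c=cv2.minEnclosingCircle((Q[:,:2]*1000).astype(np.float32));print(c)
g=np.array(r[0]);v=np.array(c[0])-g;print(np.degrees(np.arctan2(v[1],v[0])),np.hypot(*v))
s=pts(h[...,2]>=0,0,1,0,1,0,1)
```

```text
((437.0728759765625, -265.1888427734375), (23.60613250732422, 28.553035736083984), 42.2932243347168) 0.08062904157886536
((482.8852233886719, -317.7591857910156), 12.230520248413086)
-48.92952603986795 69.73099841816142
```

```bash
python3 -m crank '[{"dp":[-0.07,-0.07,-0.9],"angular":[0,0,0]},{"dp":[-0.07,-0.07,-0.9],"angular":[0,0,0]},{"dp":[0,0,-0.9],"angular":[0,0,0]},{"dp":[0,0,-0.9],"angular":[0,0,0]},{"dp":[0,0,-0.9],"angular":[0,0,0]},{"dp":[0,0,-0.8],"angular":[0,0,0]},{"dp":[0,0,-0.5],"angular":[0,0,0]},{"dp":[0,0,-0.27],"angular":[0,0,0]},{"dp":[0,0,0],"angular":[0,0,0]},{"dp":[0,0,0],"angular":[0,0,0]}]' 0 && python3 -m crank '[{"dp":[0,0,0],"angular":[0,0,0]},{"dp":[0,0,0],"angular":[0,0,0]},{"dp":[0,0,0],"angular":[0,0,0]},{"dp":[0,0,0],"angular":[0,0,0]},{"dp":[0,0,0],"angular":[0,0,0]},{"dp":[0,0,0],"angular":[0,0,0]},{"dp":[0,0,0],"angular":[0,0,0]},{"dp":[0,0,0],"angular":[0,0,0]},{"dp":[0,0,0],"angular":[0,0,0]},{"dp":[0,0,0],"angular":[0,0,0]}]' 1 60
```

```text
t: 4.15
tcp_pos: [0.4378, -0.2645, 0.0667]
tool_rot: [0.415, 0.91, -0.0, 0.0]
force: [-0.5, -0.6, -0.9]
finger_gap: 0.998
gripper_force: 0.0
t: 5.15
tcp_pos: [0.4376, -0.2651, 0.0667]
tool_rot: [0.415, 0.91, -0.0, 0.0]
force: [-0.2, 0.3, 6.0]
finger_gap: 0.274
gripper_force: 59.4
```

```bash
python3 -m crank '[{"dp":[0,0,0.3],"angular":[0,0,0]},{"dp":[0,0,0.6],"angular":[0,0,0]},{"dp":[0,0,0.9],"angular":[0,0,0]},{"dp":[0,0,0.9],"angular":[0,0,0]},{"dp":[0,0,0.8],"angular":[0,0,0]},{"dp":[0.2,0.5,0],"angular":[0,0,5]},{"dp":[0.5,0.9,0],"angular":[0,0,7]},{"dp":[0.5,0.9,0],"angular":[0,0,7]},{"dp":[0.5,0.9,0],"angular":[0,0,7]},{"dp":[0.5,0.9,0],"angular":[0,0,7]},{"dp":[0.5,0.9,0],"angular":[0,0,7]},{"dp":[0.5,0.9,0],"angular":[0,0,7]},{"dp":[0.5,0.9,0],"angular":[0,0,7]},{"dp":[0.5,0.9,0],"angular":[0,0,7]},{"dp":[0.5,0.9,0],"angular":[0,0,7]},{"dp":[0.5,0.9,0],"angular":[0,0,7]},{"dp":[0.4,0.7,0],"angular":[0,0,6]},{"dp":[0,0.3,0],"angular":[0,0,3]},{"dp":[0,0,0],"angular":[0,0,0]},{"dp":[0,0,0],"angular":[0,0,0]}]'
python3 - <<'E'
from h import *
import pickle
d=snap("wrist");pickle.dump(d,open("w2.pkl","wb"));cv2.imwrite("pics/w2.png",d["image"]);print(proj(d,[[.557,.0145,.047]]))
E
```

```text
t: 7.15
tcp_pos: [0.6043, 0.05, 0.1705]
tool_rot: [-0.3, 0.954, 0.0, -0.001]
force: [0.4, 0.8, -3.9]
finger_gap: 0.272
gripper_force: 59.5
[[276.9390017 124.6128744]]
```

View pics/w2.png

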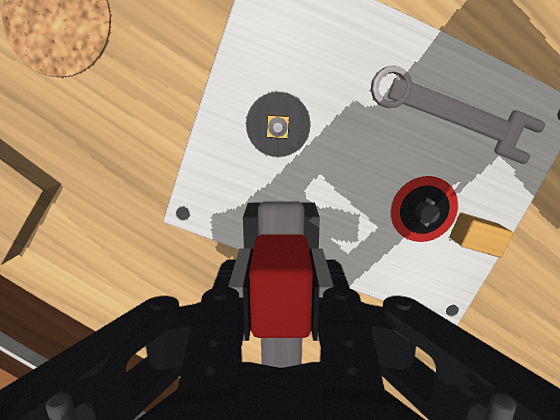

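The wrist view shows the shaft nose at (278,127) with a gold square around it nearly parallel to the image axes, and the held crank straight in the fingers. The cutter is at (427,210).

Run:
```python
from h import *
import pickle
d=pickle.load(open("w2.pkl","rb"))
h=cv2.cvtColor(d["image"],cv2.COLOR_BGR2HSV);m=(h[...,0]>12)&(h[...,0]<32)&(h[...,1]>110);z=np.zeros_like(m);z[100:150,255:300]=1;m&=z
ys,xs=np.nonzero(m);print(m.sum(),xs.min(),xs.max(),ys.min(),ys.max())
W=onz(d,np.c_[xs,ys],.041)[:,:2]
r=cv2.minAreaRect((W*1000).astype(np.float32));print(r)
hull=cv2.convexHull(np.c_[xs,ys].astype(np.int32)).reshape(-1,2);print(hull.tolist())
# shoulder disc at z=.026
g=(h[...,2]<90);z[:]=0;z[85:165,238:320]=1;ys,xs=np.nonzero(g&z);
c=cv2.minEnclosingCircle((onz(d,np.c_[xs,ys],.026)[:,:2]*1000).astype(np.float32));print("shoulder",c)
print("nose",onz(d,[[278,127]],.047),depth(d,[[278,127]]),depth(d,[[255,120]]))
M=R.from_quat(sense()["tool_rot"]).as_matrix();print("y ang",np.degrees(np.arctan2(M[1,1],M[0,1])),sense()["tcp_pos"],M[:,2],sense()["q"][5])
```

```text
160 267 288 115 137
((557.9132080078125, 15.583751678466797), (15.704324722290039, 15.286825180053711), 34.323097229003906)
[[288, 129], [287, 137], [274, 137], [267, 136], [267, 124], [268, 115], [273, 115], [288, 116]]
shoulder ((557.5529174804688, 15.460824012756348), 24.477291107177734)
nose [[0.55793707 0.016066   0.047     ]] [[0.5579783  0.01608877 0.04616428]] [[ 0.56464833 -0.00081578  0.0266756 ]]
y ang 124.8811586926273 [0.60450961 0.04953791 0.17070766] [-1.86508926e-03 -2.68653613e-04 -9.99998225e-01] -2.281355022543813
```

```bash
python3 -m crank '[{"dp":[-0.5,-0.4,0],"angular":[0,0,0]},{"dp":[-0.5,-0.4,0],"angular":[0,0,0]},{"dp":[-0.55,-0.33,0],"angular":[0,0,0]},{"dp":[0,0,-0.5],"angular":[0,0,0]},{"dp":[0,0,-0.7],"angular":[0,0,0]},{"dp":[0,0,-0.5],"angular":[0,0,0]},{"dp":[0,0,-0.2],"angular":[0,0,0]},{"dp":[0,0,0],"angular":[0,0,0]},{"dp":[0,0,0],"angular":[0,0,0]}]' && python3 -m crank '[{"dp":[0,0,-0.1],"angular":[0,0,0]},{"dp":[0,0,-0.1],"angular":[0,0,0]},{"dp":[0,0,0],"angular":[0,0,0]},{"dp":[0,0,0],"angular":[0,0,0]}]'
```

```text
t: 8.1
tcp_pos: [0.5593, 0.0157, 0.1147]
tool_rot: [-0.3, 0.954, -0.0, 0.0]
force: [-0.6, -0.1, -3.8]
finger_gap: 0.271
gripper_force: 59.5
t: 8.5
tcp_pos: [0.5589, 0.0163, 0.1083]
tool_rot: [-0.3, 0.954, -0.0, 0.0]
force: [-0.5, 0.1, -3.5]
finger_gap: 0.267
gripper_force: 59.5
```

```bash
python3 -m crank '[{"dp":[-0.03,-0.01,-0.08],"angular":[0,0,0]},{"dp":[0,0,-0.08],"angular":[0,0,0]},{"dp":[0,0,0],"angular":[0,0,0]},{"dp":[0,0,0],"angular":[0,0,0]}]' && python3 -m crank '[{"dp":[0,0,-0.06],"angular":[0,0,0]},{"dp":[0,0,-0.05],"angular":[0,0,0]},{"dp":[0,0,0],"angular":[0,0,0]},{"dp":[0,0,0],"angular":[0,0,0]}]'
```

```text
t: 8.9
tcp_pos: [0.558, 0.0159, 0.1033]
tool_rot: [-0.3, 0.954, 0.0, -0.0]
force: [0.6, -0.2, -4.2]
finger_gap: 0.269
gripper_force: 59.6
t: 9.3
tcp_pos: [0.5583, 0.0157, 0.1001]
tool_rot: [-0.3, 0.954, -0.0, 0.0]
force: [0.6, -1.0, -4.8]
finger_gap: 0.273
gripper_force: 59.5
```

```bash
python3 -m crank '[{"dp":[0,0,-0.05],"angular":[0,0,0]},{"dp":[0,0,-0.05],"angular":[0,0,0]},{"dp":[0,0,0],"angular":[0,0,0]}]' && python3 -m crank '[{"dp":[0,0,-0.05],"angular":[0,0,0]},{"dp":[0,0,-0.05],"angular":[0,0,0]},{"dp":[0,0,0],"angular":[0,0,0]}]' && python3 -m crank '[{"dp":[0,0,-0.05],"angular":[0,0,0]},{"dp":[0,0,-0.05],"angular":[0,0,0]},{"dp":[0,0,0],"angular":[0,0,0]}]'
```

```text
t: 9.6
tcp_pos: [0.5583, 0.0157, 0.0971]
tool_rot: [-0.3, 0.954, -0.0, 0.0]
force: [0.8, -1.2, -4.4]
finger_gap: 0.271
gripper_force: 59.6
t: 9.9
tcp_pos: [0.5583, 0.0157, 0.094]
tool_rot: [-0.3, 0.954, -0.0, 0.0]
force: [1.6, -1.4, -3.5]
finger_gap: 0.268
gripper_force: 59.7
t: 10.2
tcp_pos: [0.5583, 0.0157, 0.091]
tool_rot: [-0.3, 0.954, -0.0, 0.0]
force: [2.8, -2.5, -3.0]
finger_gap: 0.271
gripper_force: 59.7
```

```bash
python3 -m crank '[{"dp":[0.02,-0.02,-0.03],"angular":[0,0,0]},{"dp":[0.01,-0.01,-0.04],"angular":[0,0,0]},{"dp":[0,0,0],"angular":[0,0,0]}]' && python3 -m crank '[{"dp":[0,0,-0.04],"angular":[0,0,0]},{"dp":[0,0,0],"angular":[0,0,0]},{"dp":[0,0,0],"angular":[0,0,0]}]' ; python3 -c "
from h import *;s=sense();print(s['ft_torque'],s['force'])"
```

```text
t: 10.5
tcp_pos: [0.5582, 0.0153, 0.0888]
tool_rot: [-0.3, 0.954, 0.001, -0.001]
force: [1.0, -0.3, -2.4]
finger_gap: 0.266
gripper_force: 59.7
t: 10.8
tcp_pos: [0.5583, 0.0153, 0.0878]
tool_rot: [-0.3, 0.954, 0.0, -0.001]
force: [0.0, 0.0, -1.4]
finger_gap: 0.27
gripper_force: 59.9
[0.00974612 0.11263684 0.00989108] [ 0.04279438  0.02761355 -1.41226128]
```

```bash
python3 -m crank '[{"dp":[0,0,-0.05],"angular":[0,0,0]},{"dp":[0,0,0],"angular":[0,0,0]},{"dp":[0,0,0],"angular":[0,0,0]}]'
python3 - <<'E'
from h import *
import pickle
d=pickle.load(open("w2.pkl","rb"))
P=depth(d,[[x,y] for y in range(200,222) for x in range(415,442)]).reshape(22,27,3)
print((P[::2,::2,2]*1000).round().astype(int))
B=depth(d,[[x,y] for y in range(212,262,4) for x in range(446,516,4)]).reshape(13,18,3)
print((B[...,2]*1000).round(1).astype(int))
cv2.imwrite("pics/w2c.png",cv2.resize(d["image"][165:275,375:535],None,fx=4.5,fy=4.5,interpolation=cv2.INTER_CUBIC))
E
```

```text
t: 11.1
tcp_pos: [0.5583, 0.0152, 0.0862]
tool_rot: [-0.3, 0.954, 0.0, -0.001]
force: [-2.2, 0.8, -1.2]
finger_gap: 0.269
gripper_force: 60.0
[[ 13  13  14  13  14  13  15  18  18  13  14  14  14  13]
 [ 13  13 296  13  15  15  18  19  22  24  14  13  13  13]
 [ 15  13  14  17  18  22  21  23  24  24  13  13  13  13]
 [ 12  16  18  20  22  25  25  25  25  25  25  12  14  13]
 [ 14  16  20  22  25  25  25  26  26  25  26  24  13  13]
 [ 15  17  21  25  24  25  26  25  26  25  24  25  25  13]
 [ 11  19  22  25  24  24  24  24  24  25  25  25  24  13]
 [ 13  17  23  25  25  24  25  25  25  25  25  25  25  14]
 [ 13  16  21  27  25  24  25  25  23  24  25  25  13  13]
 [ 15  13  13  25  25  25  24 296  24  25  26  23  13  13]
 [ 13  13  13  15  23  26  26  26  24  24  25  12  13  13]]
[[ 13  12  11  12  13  10  11  11  11  11  11  12  10  11  11  11  10  11]
 [ 13  11  11  13  18  24  24  15  11  12  10  12  10  11  11  11  12  11]
 [ 12  13  11  14  22  27  31  35  31  24  19  11  11  11  12  12  11  12]
 [ 12  13  12  17  23  30  34  36  36  34  35  33  27  19  10  11  11  12]
 [ 11  12  14  20  26  31  35  34  35  35  35  36  35  36  33  28  11  10]
 [ 12  11  17  24  29  34  35  36  36  35  35  36  35  35  35  35  37   0]
 [ 10  14  19  27  31  35  35  35  35  35  35  35  36  37  35  36  33   0]
 [ 12  13  21  28  34  35  35  35  35  37 296  34  35  36  35  36   0   0]
 [ 12  11  11  30  35  35  35  34  36  36  35  35  35  36  35  36   0   0]
 [ 11  11  12  10  11  33  35  36  35  34  36  37  36  36  35   0  -1   0]
 [ 11  11  13  12  11  12  12 296  11  12  34  36  34  35  34   0   0   0]
 [ 13  11  11  10  12  11  11  12  12  12  11  12  11  35   0   0   0   0]
 [ 13  12  11  10  11  11  11  11  11  10  12  11  11   0  -1   0   0   0]]
```

View pics/w2c.png

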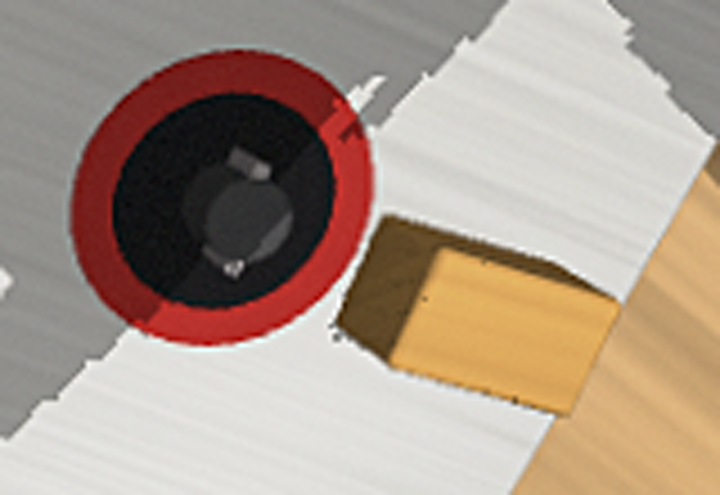

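The crop shows the cutter tip in the black bore, lower than the brass block's top. The depth readings put it about 10.6 mm below, which is about 190° clockwise. I'll wind most of that and look again.

```bash
python3 -m crank '[{"dp":[0,0,0],"angular":[0,0,-3]},{"dp":[0,0,0],"angular":[0,0,-5]},{"dp":[0,0,0],"angular":[0,0,-7]},{"dp":[0,0,0],"angular":[0,0,-7]},{"dp":[0,0,0],"angular":[0,0,-7]},{"dp":[0,0,0],"angular":[0,0,-7]},{"dp":[0,0,0],"angular":[0,0,-7]},{"dp":[0,0,0],"angular":[0,0,-5]},{"dp":[0,0,0],"angular":[0,0,-2]},{"dp":[0,0,0],"angular":[0,0,0]}]'
python3 - <<'E'
from h import *
s=sense();print(s['ft_torque'],s['tcp_pos'],s['q'][5])
E
```

```text
t: 12.1
tcp_pos: [0.5584, 0.0158, 0.0862]
tool_rot: [0.131, 0.991, 0.001, -0.001]
force: [-2.2, 2.9, -0.4]
finger_gap: 0.268
gripper_force: 60.0
[0.64893589 0.19468071 0.04304317] [0.55835405 0.01578458 0.0862437 ] -1.481463726351121
```

```bash
python3 -m crank '[{"dp":[-0.01,0.015,0],"angular":[0,0,-3]},{"dp":[0,0,0],"angular":[0,0,-6]},{"dp":[0,0,0],"angular":[0,0,-7]},{"dp":[0,0,0],"angular":[0,0,-7]},{"dp":[0,0,0],"angular":[0,0,-7]},{"dp":[0,0,0],"angular":[0,0,-7]},{"dp":[0,0,0],"angular":[0,0,-7]},{"dp":[0,0,0],"angular":[0,0,-7]},{"dp":[0,0,0],"angular":[0,0,-7]},{"dp":[0,0,0],"angular":[0,0,-7]},{"dp":[0,0,0],"angular":[0,0,-7]},{"dp":[0,0,0],"angular":[0,0,-7]},{"dp":[0,0,0],"angular":[0,0,-7]},{"dp":[0,0,0],"angular":[0,0,-7]},{"dp":[0,0,0],"angular":[0,0,-5]},{"dp":[0,0,0],"angular":[0,0,-2]},{"dp":[0,0,0],"angular":[0,0,0]}]'
cat > cut.py <<'E'
from h import *
import sys
CUT=np.array([.5465,.1565]);z=[]
Zs=[]
for i in range(4):
    d=snap("wrist")
    ys,xs=np.mgrid[0:420,0:560];P=depth(d,np.c_[xs.ravel(),ys.ravel()]);P=P[(P[:,2]>.014)&(P[:,2]<.05)]
    Zs.append(P)
P=np.vstack(Zs);img=d["image"]
b=P[np.linalg.norm(P[:,:2]-[.532,.206],axis=1)<.035];bt=b[b[:,2]>.0335];r=cv2.minAreaRect((bt[:,:2]*1000).astype(np.float32))
c=P[np.linalg.norm(P[:,:2]-CUT,axis=1)<.02]
print("block",len(bt),np.median(bt[:,2]),r);h=np.histogram(c[:,2],bins=np.arange(.014,.05,.001));print(h[0].tolist())
t=h[1][np.argmax(h[0][4:])+4];k=c[abs(c[:,2]-t-.0005)<.0025];print("tip",len(k),np.median(k[:,2]),k.mean(0),"below block mm",1e3*(np.median(bt[:,2])-np.median(k[:,2])))
cv2.imwrite(f"pics/{sys.argv[1]}.png",img);print(proj(d,[[*CUT,.03]]),sense()['tcp_pos'],sense()['force'],sense()['q'][5])
E
python3 cut.py w3
```

```text
t: 13.8
tcp_pos: [0.5593, 0.0166, 0.0865]
tool_rot: [0.844, 0.537, 0.001, -0.0]
force: [0.4, 5.5, 0.3]
finger_gap: 0.271
gripper_force: 60.1
block 0 nan ((0.0, 0.0), (0.0, 0.0), 0.0)
[625, 114, 104, 99, 112, 122, 94, 100, 100, 121, 116, 123, 104, 101, 89, 82, 155, 375, 507, 197, 20, 1, 0, 0, 0, 0, 0, 0, 0, 0, 0, 0, 0, 0, 0]
tip 1254 0.032168960280921116 [0.54115571 0.15607134 0.03212899] below block mm nan
[[1.36405857e+02 9.15213406e-02]] [0.55933198 0.01658723 0.08653986] [-0.052348    5.04007196  0.26571233] 0.26379224197124596
  return _methods._mean(a, axis=axis, dtype=dtype,
  ret = ret.dtype.type(ret / rcount)
```

View pics/w3.png

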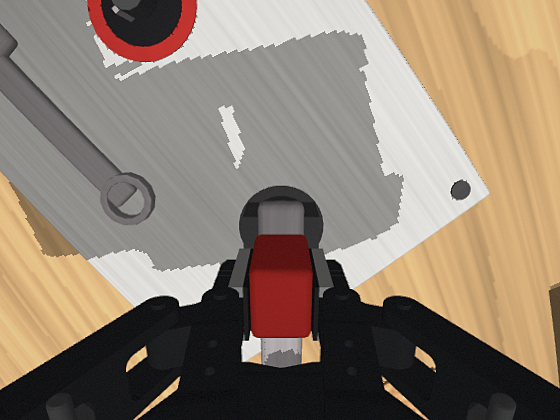

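The wrist view shows the crank down over the shoulder at (281,220) and the cutter tip at the top edge at (127,5). The tip depth has risen to about 32.2 mm, with roughly 3.2 mm to go. I'll wind about 52° more, let go, and compare tip and block from close above.

```bash
python3 -m crank '[{"dp":[0,0.02,0],"angular":[0,0,-3]},{"dp":[0,0,0],"angular":[0,0,-6]},{"dp":[0,0,0],"angular":[0,0,-7]},{"dp":[0,0,0],"angular":[0,0,-7]},{"dp":[0,0,0],"angular":[0,0,-7]},{"dp":[0,0,0],"angular":[0,0,-7]},{"dp":[0,0,0],"angular":[0,0,-7]},{"dp":[0,0,0],"angular":[0,0,-5]},{"dp":[0,0,0],"angular":[0,0,-3]},{"dp":[0,0,0],"angular":[0,0,0]},{"dp":[0,0,0],"angular":[0,0,0]}]' && python3 -m crank '[{"dp":[0,0,0],"angular":[0,0,0]},{"dp":[0,0,0],"angular":[0,0,0]},{"dp":[0,0,0],"angular":[0,0,0]},{"dp":[0,0,0],"angular":[0,0,0]},{"dp":[0,0,0],"angular":[0,0,0]},{"dp":[0,0,0],"angular":[0,0,0]}]' 0
```

```text
t: 15.1
tcp_pos: [0.5599, 0.0163, 0.0867]
tool_rot: [0.994, 0.113, 0.002, 0.0]
force: [1.2, 4.1, -0.7]
finger_gap: 0.277
gripper_force: 60.0
t: 15.7
tcp_pos: [0.5585, 0.016, 0.0863]
tool_rot: [0.994, 0.113, -0.0, 0.0]
force: [-0.5, -0.5, -1.0]
finger_gap: 1.004
gripper_force: 0.0
```

```bash
python3 -m crank '[{"dp":[0,0,0.5],"angular":[0,0,0]},{"dp":[0,0,0.8],"angular":[0,0,0]},{"dp":[0,0,0.8],"angular":[0,0,0]},{"dp":[0,0,0.8],"angular":[0,0,0]},{"dp":[0,0.5,0.5],"angular":[0,0,0]},{"dp":[-0.1,0.9,0],"angular":[0,0,0]},{"dp":[-0.1,0.9,0],"angular":[0,0,0]},{"dp":[-0.1,0.9,0],"angular":[0,0,0]},{"dp":[-0.1,0.9,0],"angular":[0,0,0]},{"dp":[-0.1,0.9,0],"angular":[0,0,0]},{"dp":[0,0.5,0],"angular":[0,0,0]},{"dp":[0,0,0],"angular":[0,0,0]},{"dp":[0,0,0],"angular":[0,0,0]}]' && python3 cut.py w4
```

```text
t: 17.0
tcp_pos: [0.5437, 0.1806, 0.1883]
tool_rot: [0.994, 0.113, -0.0, 0.0]
force: [-0.1, -1.0, -0.6]
finger_gap: 1.002
gripper_force: 0.0
block 5424 0.03577355416079364 ((532.03564453125, 211.4357452392578), (25.38387680053711, 40.21226119995117), 18.840343475341797)
[381, 19, 23, 15, 20, 16, 21, 18, 17, 23, 15, 15, 30, 19, 17, 20, 19, 19, 33, 56, 356, 657, 210, 14, 0, 0, 0, 0, 0, 0, 0, 0, 0, 0, 0]
tip 1293 0.035328536769385854 [0.5439557  0.16159269 0.03532668] below block mm 0.44501739140778707
[[308.01352915 193.69076753]] [0.54381081 0.17987724 0.18827475] [-0.83712198  0.29892945 -0.15578181] 1.470971309328495
```

View pics/w4.png

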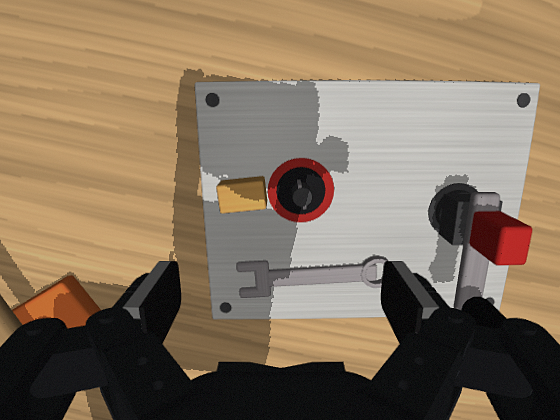

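The view shows the block at (242,195) and the cutter tip at (302,195). The crank stands on the shaft with its grip at (500,238). The tip is about 0.4 mm below the block, so I'll check that against the plate plane.

Run:
```python
from h import *
L=[]
for i in range(6):
    d=snap("wrist");ys,xs=np.mgrid[70:330,190:440];L.append(depth(d,np.c_[xs.ravel(),ys.ravel()]))
P=np.vstack(L);c=np.array([.544,.1616]);b=np.array([.532,.2114])
pl=P[(abs(P[:,2]-.012)<.004)&(np.linalg.norm(P[:,:2]-c,axis=1)>.035)&(np.linalg.norm(P[:,:2]-b,axis=1)>.035)&(np.linalg.norm(P[:,:2]-(b+c)/2,axis=1)<.09)]
A=np.c_[pl[:,:2]-c,np.ones(len(pl))];k=np.linalg.lstsq(A,pl[:,2],rcond=None)[0];print(len(pl),k)
H=P[:,2]-np.c_[P[:,:2]-c,np.ones(len(P))]@k
for n,o,r in(("tip",c,.007),("block",b,.011)):
    for lo,hi in((.019,.028),):
        s=H[(np.linalg.norm(P[:,:2]-o,axis=1)<r)&(H>lo)&(H<hi)];print(n,len(s),s.mean()*1e3,np.median(s)*1e3,s.std()*1e3)
```

```text
109480 [-0.00048756 -0.00050373  0.01180897]
tip 1279 23.659454250423348 23.685049064693022 0.67881534663332
block 3129 24.079068728920042 24.0813291046647 0.6803110160745497
```

```bash
python3 -m crank '[{"dp":[0,-0.5,0],"angular":[0,0,0]},{"dp":[0.1,-0.9,0],"angular":[0,0,0]},{"dp":[0.1,-0.9,0],"angular":[0,0,0]},{"dp":[0.1,-0.9,0],"angular":[0,0,0]},{"dp":[0.1,-0.9,0],"angular":[0,0,0]},{"dp":[0.1,-0.9,0],"angular":[0,0,0]},{"dp":[0,-0.5,0],"angular":[0,0,0]},{"dp":[0,0,-0.5],"angular":[0,0,0]},{"dp":[0,0,-0.8],"angular":[0,0,0]},{"dp":[0,0,-0.8],"angular":[0,0,0]},{"dp":[0,0,-0.8],"angular":[0,0,0]},{"dp":[0,0,-0.4],"angular":[0,0,0]},{"dp":[0,0,-0.1],"angular":[0,0,0]},{"dp":[0,0,0],"angular":[0,0,0]}]' && python3 -m crank '[{"dp":[0,0,0],"angular":[0,0,0]},{"dp":[0,0,0],"angular":[0,0,0]},{"dp":[0,0,0],"angular":[0,0,0]},{"dp":[0,0,0],"angular":[0,0,0]},{"dp":[0,0,0],"angular":[0,0,0]},{"dp":[0,0,0],"angular":[0,0,0]},{"dp":[0,0,0],"angular":[0,0,0]},{"dp":[0,0,0],"angular":[0,0,0]}]' 1 60 && python3 -m crank '[{"dp":[0,0,0],"angular":[0,0,-2.5]},{"dp":[0,0,0],"angular":[0,0,-3]},{"dp":[0,0,0],"angular":[0,0,-2]},{"dp":[0,0,0],"angular":[0,0,0]},{"dp":[0,0,0],"angular":[0,0,0]}]'
```

```text
t: 18.9
tcp_pos: [0.5586, 0.016, 0.0863]
tool_rot: [0.994, 0.113, -0.0, -0.0]
force: [-0.5, -0.2, 0.4]
finger_gap: 1.0
gripper_force: 0.0
t: 19.7
tcp_pos: [0.5589, 0.0159, 0.0864]
tool_rot: [0.994, 0.113, 0.0, 0.0]
force: [0.4, -0.6, 0.3]
finger_gap: 0.27
gripper_force: 61.1
t: 20.2
tcp_pos: [0.5588, 0.016, 0.0863]
tool_rot: [0.999, 0.048, 0.0, 0.0]
force: [0.3, -1.6, -0.2]
finger_gap: 0.275
gripper_force: 61.1
```

```bash
python3 -m crank '[{"dp":[0,0,0],"angular":[0,0,0]},{"dp":[0,0,0],"angular":[0,0,0]},{"dp":[0,0,0],"angular":[0,0,0]},{"dp":[0,0,0],"angular":[0,0,0]},{"dp":[0,0,0],"angular":[0,0,0]},{"dp":[0,0,0.5],"angular":[0,0,0]},{"dp":[0,0,0.8],"angular":[0,0,0]},{"dp":[0,0,0.8],"angular":[0,0,0]},{"dp":[0,0,0.8],"angular":[0,0,0]},{"dp":[0,0.5,0.5],"angular":[0,0,0]},{"dp":[-0.1,0.9,0],"angular":[0,0,0]},{"dp":[-0.1,0.9,0],"angular":[0,0,0]},{"dp":[-0.1,0.9,0],"angular":[0,0,0]},{"dp":[-0.1,0.9,0],"angular":[0,0,0]},{"dp":[-0.1,0.9,0],"angular":[0,0,0]},{"dp":[0,0.5,0],"angular":[0,0,0]},{"dp":[0,0,0],"angular":[0,0,0]},{"dp":[0,0,0],"angular":[0,0,0]}]' 0
cat > fine.py <<'E'
from h import *
import pickle
L=[]
for i in range(6):
    d=snap("wrist");ys,xs=np.mgrid[60:340,160:460];L.append(depth(d,np.c_[xs.ravel(),ys.ravel()]))
pickle.dump(d,open("last.pkl","wb"))
P=np.vstack(L);c=np.array([.544,.1616]);b=np.array([.532,.2114])
pl=P[(abs(P[:,2]-.012)<.004)&(np.linalg.norm(P[:,:2]-c,axis=1)>.035)&(np.linalg.norm(P[:,:2]-b,axis=1)>.035)&(np.linalg.norm(P[:,:2]-(b+c)/2,axis=1)<.09)]
A=np.c_[pl[:,:2]-c,np.ones(len(pl))];k=np.linalg.lstsq(A,pl[:,2],rcond=None)[0];print(len(pl),k)
H=P[:,2]-np.c_[P[:,:2]-c,np.ones(len(P))]@k
for n,o,r in(("tip",c,.007),("block",b,.011)):
    s=H[(np.linalg.norm(P[:,:2]-o,axis=1)<r)&(H>.019)&(H<.028)];print(n,len(s),s.mean()*1e3,np.median(s)*1e3)
bt=P[(np.linalg.norm(P[:,:2]-b,axis=1)<.035)&(H>.0215)&(H<.027)];print(cv2.minAreaRect((bt[:,:2]*1000).astype(np.float32)))
E
python3 fine.py
```

```text
t: 22.0
tcp_pos: [0.5437, 0.1806, 0.1882]
tool_rot: [0.999, 0.048, -0.0, 0.0]
force: [0.6, 0.7, -0.6]
finger_gap: 0.999
gripper_force: 0.0
109599 [-0.00053428 -0.00051974  0.01180203]
tip 1282 24.075881283024597 24.074721139554356
block 3085 24.098373868411063 24.091257452664923
((532.0411987304688, 211.45501708984375), (25.4813175201416, 40.308433532714844), 18.988264083862305)
```

The tip is level with the block to within 0.03 mm, and the block has not moved. I'll regrip, back off a little within the socket's play, and lift the crank straight off.

```bash
python3 -m crank '[{"dp":[0,-0.5,0],"angular":[0,0,0]},{"dp":[0.1,-0.9,0],"angular":[0,0,0]},{"dp":[0.1,-0.9,0],"angular":[0,0,0]},{"dp":[0.1,-0.9,0],"angular":[0,0,0]},{"dp":[0.1,-0.9,0],"angular":[0,0,0]},{"dp":[0.1,-0.9,0],"angular":[0,0,0]},{"dp":[0,-0.5,0],"angular":[0,0,0]},{"dp":[0,0,-0.5],"angular":[0,0,0]},{"dp":[0,0,-0.8],"angular":[0,0,0]},{"dp":[0,0,-0.8],"angular":[0,0,0]},{"dp":[0,0,-0.8],"angular":[0,0,0]},{"dp":[0,0,-0.4],"angular":[0,0,0]},{"dp":[0,0,-0.1],"angular":[0,0,0]},{"dp":[0,0,0],"angular":[0,0,0]}]' && python3 -m crank '[{"dp":[0,0,0],"angular":[0,0,0]},{"dp":[0,0,0],"angular":[0,0,0]},{"dp":[0,0,0],"angular":[0,0,0]},{"dp":[0,0,0],"angular":[0,0,0]},{"dp":[0,0,0],"angular":[0,0,0]},{"dp":[0,0,0],"angular":[0,0,0]},{"dp":[0,0,0],"angular":[0,0,0]},{"dp":[0,0,0],"angular":[0,0,0]}]' 1 60 && python3 -m crank '[{"dp":[0,0,0],"angular":[0,0,2]},{"dp":[0,0,0],"angular":[0,0,2]},{"dp":[0,0,0.15],"angular":[0,0,0]},{"dp":[0,0,0.15],"angular":[0,0,0]},{"dp":[0,0,0.2],"angular":[0,0,0]},{"dp":[0,0,0.2],"angular":[0,0,0]},{"dp":[0,0,0],"angular":[0,0,0]}]'
```

```text
t: 23.7
tcp_pos: [0.5586, 0.0159, 0.0863]
tool_rot: [0.999, 0.048, -0.0, -0.0]
force: [-0.0, -0.4, 0.9]
finger_gap: 1.0
gripper_force: 0.0
t: 24.5
tcp_pos: [0.5589, 0.016, 0.0864]
tool_rot: [0.999, 0.048, 0.0, 0.0]
force: [0.6, -1.1, 0.1]
finger_gap: 0.275
gripper_force: 61.1
t: 25.2
tcp_pos: [0.5586, 0.0161, 0.1081]
tool_rot: [0.997, 0.082, 0.0, 0.0]
force: [0.3, 0.3, -3.3]
finger_gap: 0.272
gripper_force: 60.6
```

```bash
python3 -m crank '[{"dp":[0,0,0.5],"angular":[0,0,0]},{"dp":[0,0,0.7],"angular":[0,0,0]},{"dp":[0,0,0.7],"angular":[0,0,3]},{"dp":[-0.1,-0.5,0],"angular":[0,0,6.5]},{"dp":[-0.1,-0.7,0],"angular":[0,0,7]},{"dp":[-0.1,-0.7,0],"angular":[0,0,7]},{"dp":[-0.1,-0.7,0],"angular":[0,0,7]},{"dp":[-0.1,-0.7,0],"angular":[0,0,7]},{"dp":[-0.1,-0.7,0],"angular":[0,0,7]},{"dp":[-0.1,-0.7,0],"angular":[0,0,7]},{"dp":[-0.1,-0.7,0],"angular":[0,0,7]},{"dp":[-0.1,-0.7,0],"angular":[0,0,7]},{"dp":[-0.1,-0.7,0],"angular":[0,0,7]},{"dp":[-0.2,-0.7,0],"angular":[0,0,7]},{"dp":[-0.2,-0.7,0],"angular":[0,0,7]},{"dp":[-0.2,-0.7,0],"angular":[0,0,7]},{"dp":[-0.2,-0.7,0],"angular":[0,0,7]},{"dp":[-0.2,-0.7,0],"angular":[0,0,7]},{"dp":[0,-0.7,0],"angular":[0,0,7]},{"dp":[0,-0.3,0],"angular":[0,0,7]}]' && python3 -m crank '[{"dp":[0,0,0],"angular":[0,0,0]},{"dp":[0,0,0],"angular":[0,0,0]},{"dp":[0,0,0],"angular":[0,0,0]}]'
python3 - <<'E'
from h import *
import pickle
d=snap("wrist");pickle.dump(d,open("w5.pkl","wb"));cv2.imwrite("pics/w5.png",d["image"])
print(proj(d,[[.449,-.265,.004]]))
E
```

```text
t: 27.2
tcp_pos: [0.4979, -0.3248, 0.1641]
tool_rot: [0.414, 0.91, -0.0, -0.0]
force: [0.6, -0.1, -3.0]
finger_gap: 0.267
gripper_force: 60.5
t: 27.5
tcp_pos: [0.4981, -0.3217, 0.164]
tool_rot: [0.416, 0.91, 0.0, -0.001]
force: [-0.1, 0.0, -3.3]
finger_gap: 0.272
gripper_force: 60.6
[[281.62008901 101.53649682]]
```

View pics/w5.png

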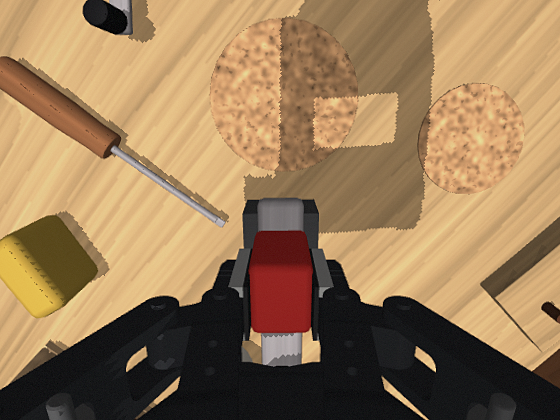

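The view shows the whole mat, left edge about (210,94), right (358,94), top (284,16), bottom (284,172). The chisel tip is at (222,221).

Run:
```python
from h import *
import pickle
from scipy.optimize import least_squares
d=pickle.load(open("w5.pkl","rb"));w=pickle.load(open("w1.pkl","rb"))
def fit(W):
    r=least_squares(lambda p:np.hypot(W[:,0]-p[0],W[:,1]-p[1])-p[2],[.449,-.265,.06]);return r.x,abs(r.fun).max()
print(fit(onz(d,[[210,94],[358,94],[284,16],[284,172]],.004)[:,:2]))
print(fit(onz(w,[[232,177],[340,177],[287,123],[287,229]],.004)[:,:2]))
p=depth(d,[[x,y] for x in range(240,330,3) for y in range(60,130,3)])
print("mat z",np.median(p[:,2]),"bench",np.median(depth(d,[[x,y] for x in range(370,410,2) for y in range(50,85,2)])[:,2]))
s=sense();print(s['tcp_pos'])
```

```text
(array([ 0.44844175, -0.26142491,  0.05972594]), np.float64(0.0006099880677346708))
(array([ 0.44807952, -0.2610574 ,  0.05907681]), np.float64(3.569045303748741e-05))
mat z 0.0037263106369468946 bench -0.00024421050161499425
[ 0.49827449 -0.32174556  0.16410865]
```

```bash
python3 -m crank '[{"dp":[-0.4,0.5,0],"angular":[0,0,0]},{"dp":[-0.5,0.6,0],"angular":[0,0,0]},{"dp":[-0.5,0.6,0],"angular":[0,0,0]},{"dp":[-0.27,0.31,0],"angular":[0,0,0]},{"dp":[0,0,-0.5],"angular":[0,0,0]},{"dp":[0,0,-0.8],"angular":[0,0,0]},{"dp":[0,0,-0.8],"angular":[0,0,0]},{"dp":[0,0,-0.6],"angular":[0,0,0]},{"dp":[0,0,-0.3],"angular":[0,0,0]},{"dp":[0,0,0],"angular":[0,0,0]},{"dp":[0,0,0],"angular":[0,0,0]}]' && python3 -m crank '[{"dp":[0,0,-0.05],"angular":[0,0,0]},{"dp":[0,0,-0.03],"angular":[0,0,0]},{"dp":[0,0,0],"angular":[0,0,0]},{"dp":[0,0,0],"angular":[0,0,0]}]'
```

```text
t: 28.65
tcp_pos: [0.4491, -0.263, 0.0748]
tool_rot: [0.415, 0.91, -0.0, 0.001]
force: [0.5, 0.5, -3.7]
finger_gap: 0.27
gripper_force: 60.5
t: 29.05
tcp_pos: [0.4486, -0.2628, 0.0723]
tool_rot: [0.415, 0.91, -0.0, 0.0]
force: [-0.0, -0.8, -3.4]
finger_gap: 0.272
gripper_force: 60.5
```

```bash
python3 -m crank '[{"dp":[0,0.04,-0.05],"angular":[0,0,0]},{"dp":[0,0,-0.05],"angular":[0,0,0]},{"dp":[0,0,0],"angular":[0,0,0]},{"dp":[0,0,0],"angular":[0,0,0]}]' && python3 -m crank '[{"dp":[0,0,-0.03],"angular":[0,0,0]},{"dp":[0,0,0],"angular":[0,0,0]},{"dp":[0,0,0],"angular":[0,0,0]}]'
```

```text
t: 29.45
tcp_pos: [0.4484, -0.2614, 0.0688]
tool_rot: [0.415, 0.91, 0.0, -0.0]
force: [-1.1, -0.1, -3.9]
finger_gap: 0.273
gripper_force: 60.5
t: 29.75
tcp_pos: [0.4484, -0.2615, 0.068]
tool_rot: [0.415, 0.91, 0.0, -0.0]
force: [0.0, -0.4, -3.4]
finger_gap: 0.271
gripper_force: 60.5
```

```bash
python3 -m crank '[{"dp":[0,0,-0.03],"angular":[0,0,0]},{"dp":[0,0,0],"angular":[0,0,0]},{"dp":[0,0,0],"angular":[0,0,0]}]' && python3 -m crank '[{"dp":[0,0,-0.02],"angular":[0,0,0]},{"dp":[0,0,0],"angular":[0,0,0]},{"dp":[0,0,0],"angular":[0,0,0]}]'
```

```text
t: 30.05
tcp_pos: [0.4485, -0.2615, 0.0678]
tool_rot: [0.415, 0.91, -0.0, 0.0]
force: [-1.8, 0.2, 5.3]
finger_gap: 0.271
gripper_force: 61.5
t: 30.35
tcp_pos: [0.4485, -0.2615, 0.0677]
tool_rot: [0.415, 0.91, -0.0, 0.0]
force: [-2.4, 1.7, 9.2]
finger_gap: 0.273
gripper_force: 62.7
```

Contact, and the crank is standing on the mat. I'll ease up, release, withdraw and go over to check the result.

```bash
python3 -m crank '[{"dp":[0,0,0.025],"angular":[0,0,0]},{"dp":[0,0,0],"angular":[0,0,0]}]' && python3 -m crank '[{"dp":[0,0,0],"angular":[0,0,0]},{"dp":[0,0,0],"angular":[0,0,0]},{"dp":[0,0,0],"angular":[0,0,0]},{"dp":[0,0,0],"angular":[0,0,0]},{"dp":[0,0,0],"angular":[0,0,0]},{"dp":[0,0,0],"angular":[0,0,0]},{"dp":[0,0,0.3],"angular":[0,0,0]},{"dp":[0,0,0.7],"angular":[0,0,0]},{"dp":[0,0,0.9],"angular":[0,0,0]},{"dp":[0,0,0.9],"angular":[0,0,0]},{"dp":[0,0,0.9],"angular":[0,0,0]},{"dp":[0,0,0.9],"angular":[0,0,0]},{"dp":[0,0,0.9],"angular":[0,0,0]},{"dp":[0,0,0.5],"angular":[0,0,0]},{"dp":[0,0,0],"angular":[0,0,0]},{"dp":[0,0,0],"angular":[0,0,0]}]' 0
python3 - <<'E'
from h import *
d=snap("wrist");cv2.imwrite("pics/w6.png",d["image"])
h=cv2.cvtColor(d["image"],cv2.COLOR_BGR2HSV)
def pts(m,zl,zh):
    ys,xs=np.nonzero(m);P=depth(d,np.c_[xs,ys]);return P[(P[:,2]>zl)&(P[:,2]<zh)&(np.linalg.norm(P[:,:2]-[.448,-.262],axis=1)<.1)]
T=pts(((h[...,0]<8)|(h[...,0]>172))&(h[...,1]>140),.076,.086);r=cv2.minAreaRect((T[:,:2]*1000).astype(np.float32));print(r,np.median(T[:,2]))
# flatness of grip top
A=np.c_[T[:,:2]-T[:,:2].mean(0),np.ones(len(T))];print(np.degrees(np.linalg.lstsq(A,T[:,2],rcond=None)[0][:2]))
E
```

```text
t: 30.55
tcp_pos: [0.4485, -0.2615, 0.0678]
tool_rot: [0.415, 0.91, -0.0, 0.0]
force: [-1.9, 1.5, 7.0]
finger_gap: 0.271
gripper_force: 61.8
t: 32.15
tcp_pos: [0.4482, -0.2612, 0.2474]
tool_rot: [0.415, 0.91, -0.0, 0.0]
force: [0.4, 0.3, -0.8]
finger_gap: 0.999
gripper_force: 0.0
((461.4912109375, -277.6757507324219), (23.80057144165039, 73.12126922607422), 41.5796012878418) 0.08065032919188
[ 0.65409683 -1.44536092]
```

View pics/w6.png

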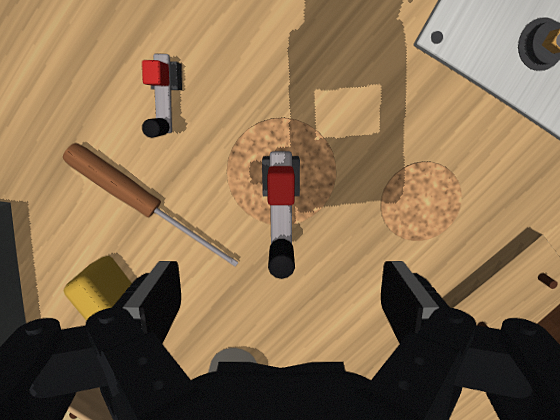

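The crank stands upright on the big mat, grip at (280,187). I'll make a last check of the cutter height after lift-off.

```bash
python3 -m crank '[{"dp":[0.2,0.6,0],"angular":[0,0,0]},{"dp":[0.2,0.9,0],"angular":[0,0,0]},{"dp":[0.2,0.9,0],"angular":[0,0,0]},{"dp":[0.2,0.9,0],"angular":[0,0,0]},{"dp":[0.2,0.9,0],"angular":[0,0,0]},{"dp":[0.2,0.9,0],"angular":[0,0,0]},{"dp":[0.2,0.9,0],"angular":[0,0,0]},{"dp":[0.2,0.9,0],"angular":[0,0,0]},{"dp":[0.2,0.9,0],"angular":[0,0,0]},{"dp":[0.2,0.9,0],"angular":[0,0,0]},{"dp":[0.2,0.9,0],"angular":[0,0,0]},{"dp":[0.2,0.9,0],"angular":[0,0,0]},{"dp":[0.2,0.9,0],"angular":[0,0,0]},{"dp":[0.2,0.9,0],"angular":[0,0,0]},{"dp":[0.2,0.9,0],"angular":[0,0,0]},{"dp":[0.2,0.9,0],"angular":[0,0,0]},{"dp":[0,0.6,-0.6],"angular":[0,0,0]},{"dp":[0,0,-0.9],"angular":[0,0,0]},{"dp":[0,0,-0.4],"angular":[0,0,0]},{"dp":[0,0,0],"angular":[0,0,0]}]' && python3 -m crank '[{"dp":[0,0,0],"angular":[0,0,0]},{"dp":[0,0,0],"angular":[0,0,0]}]' && python3 fine.py
```

```text
t: 34.2
tcp_pos: [0.5423, 0.1791, 0.1873]
tool_rot: [0.415, 0.91, -0.002, -0.003]
force: [0.2, -0.1, 0.6]
finger_gap: 1.004
gripper_force: 0.0
t: 34.4
tcp_pos: [0.5453, 0.1792, 0.1911]
tool_rot: [0.415, 0.91, 0.0, 0.001]
force: [-1.1, -0.9, -0.6]
finger_gap: 1.002
gripper_force: 0.0
105922 [-5.52342924e-05 -2.43083459e-04  1.17900886e-02]
tip 1222 24.05687307279738 24.056180502327937
block 3411 24.0225229749838 24.018198543209976
((532.3823852539062, 211.11593627929688), (25.17228889465332, 40.336891174316406), 18.83916664123535)
```

The tip is still level with the block, and the block has not moved.

```bash
python3 -c "
from station import order;print(order.sign_off())"
```

```text
the job is handed in; nothing more can be done
None
```

The job is handed in at about 35 s: the crank seated without forcing, the cutter tip measured within about 0.05 mm of the brass block's top after lift-off, the crank stands upright in the middle of the large cork mat, and the gripper is clear of everything.

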